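Seat a model carrier on the curing turntable

ROBOT

A 6-joint arm with a two-finger parallel gripper is mounted at the origin on the work surface. World frame = base frame: x ahead of the robot, y to its left, z up, the work surface at z = 0. Lengths are in m, angles in rad, forces in N, time in s.
With the tool pointing down it reaches from about 0.4 to 0.825 m from the base axis. Payload 7 kg.
Tool frame: the origin (TCP) lies at the very end of the fingers, on their centre line; the grasp point (between the pads) lies 19 mm behind it; z points along the fingers, y is the line along which they close (so a half turn about z gives the same grasp; the last joint's range is limited). The gripper opens to 88 mm and grips with 3 to 60 N. Pads are 19 mm wide; open, the fingers measure 130 mm over their backs; the gripper's body (78 mm by 193 mm) begins 47 mm behind the grasp point.
Start: joints at [1.575, 0.359, 0.012, 0, -1.224, -0.288], TCP at [0.189, 0.648, 0.227] pointing down, gripper open.
Joint ranges: [-3.07, 3.07], [-1.43, 2.12], [-1.02, 1.25], [-3.03, 1.67], [-3.05, -0], [-3.03, 3.03]. Speed limits (rad/s): [2.39, 2.39, 3.01, 3.14, 3.14, 3.14].

INTERFACE

Orientations are given as [roll, pitch, yaw] about the fixed x, y, z axes, in that order (R = Rz(yaw) Ry(pitch) Rx(roll)).
In Python, from station import arm gives the robot as it stands. The module is installed in compiled form; this text tells all that it offers.
- The arm moves only by the shell command python3 -m crank 'ROWS' [FORCE]. ROWS is JSON, a list of rows, each an object of numbers: "dx", "dy", "dz": the shift along the world's x, y, z in m; "twist": the turn about the world's z in degrees; "grip": the opening, from -1 (shut) to 1 (fully open). A call has exactly 5 rows; each row is the pose to reach, as a shift and turn from the pose commanded when the call began; what a row does not reach only later rows make up. A row lasts 1/12 s, in which the tool goes at most 41.7 mm and 7.16 degrees, less where a joint would pass 70% of its speed; a pose out of reach is approached as far as the arm can. A call with a gripper value outside its range is refused whole. The fingers move at their own pace and stop on an object; FORCE is the grip in N (left out, the last holds). Time passes only in rows, so rows that repeat a pose let the fingers close, or fill a call up. It gives the time, the measured TCP pose, the force, the opening and the grip force at its end, in the units of the state.
- arm.get_state(): the state, without advancing time (a new reading comes with each control period).
- arm.grab_frame(name): name is "side" or "top" or "wrist"; returns the picture (420x560x3 uint8, red, green, blue); there is no depth.
- arm.get_calibration(name): a dict with "fx", "fy", "cx", "cy" (pixels), "k1" (the pictures are not rectified: a ray, as slopes to the right and down, at radius r is drawn at 1 + k1 r^2 times it, then the intrinsics apply), "cam_to_world" (4x4, takes a point from camera to world coordinates); the wrist camera has in their place "tool_from_camera" (4x4, takes a point from camera to tool coordinates, whose origin is the TCP and whose axes are the flange's). Camera axes: x right, y down, z forward; pixel columns grow to the right and rows downward; lengths in m; the calibration is good to about 2 mm. A picture is of the moment at which its call begins: read the wrist's pose just before it. get_calibration takes no time and is no camera call.
- arm.job_done(): hands the job in; it is judged then, once.
The state is a dict: "t": time; "q": joint angles; "qd": joint speeds; "joint_efforts": joint torques, N m; "eef_pos": TCP position; "ee_rot": TCP orientation; "force": force on the tool from outside, world axes, zero at the start; "moment": the same for the moment, N m; "width": finger opening in m; "gripper_force": force on a finger pad.
Only numpy, scipy, OpenCV 4.12 (cv2) and the standard library are available. Lean on these libraries where they do the work, as an engineer would, in place of code of your own. Each camera call takes 0.05 s, during which the arm holds its last target. There are 200 camera calls.

TASK

Pick up the black carrier disc with the printed pedestal on it and set it on the curing turntable, centred so that no edge overhangs the drive table, then, pressing only lightly, turn it until its slots find the four drive dogs and it drops fully home, flat and level. Do not force it down or keep turning once it has dropped, let go of it there, and leave the other things on the mat where they are.

Things in the scene. Friction and masses are not known exactly. Their poses are not given: they have to be found in the camera images.
- carrier: Loose black carrier disc, 84 mm across, with a grey printed tripod pedestal fixed on it; 0.16 to 0.29 kg, centre of mass about 20 mm up. Origin: centre of its underside, z up. Heights: 0 to 11 mm a square coupling boss, 11 to 17 mm the disc, to 25 mm a collar 44 mm across and three low legs, 24 to 75 mm a square column (grip this), to 80 mm a small stub.
- carrier_grip (a point): Point on the column's axis, 55 mm above the carrier's origin, a good height to grip. The column is 24 x 24 mm on the carrier's centre, its faces square to the carrier's x and y axes (two bands on it stand 0.3 mm proud, look only).
- carrier_slots (a point): Centre of the carrier's underside (its origin). The coupling boss, 58 x 58 mm, is cut by a cross of two slots, each 13 mm wide and 11 mm deep, open below, right through along the carrier's x and y axes. Four white ticks on the disc's rim lie over the slot ends. The carrier fits the drive in any of its four quarter turns.
- turntable: Motorised curing turntable, fixed: a round white housing 150 mm across, 34 mm high, with a black round drive table, 92 mm across, on top. Origin: centre of the housing's underside, on the drive's axis, z up. Its yaw says nothing of how the drive table stands. More than 25 N between carrier and turntable (pressing, dropping, twisting against the dogs) harms its gear.
- drive_top (a point): Centre of the drive table's flat top, 45 mm above the turntable's origin. Four orange dogs stand on it in a cross, each 9 mm wide, 5 mm high, 15 to 29 mm off the axis, 2 mm play each side in the slots. Their angle differs every time, is not measured: see it before it is covered, or feel for it. The table is rubber-mounted, sinking 1 mm per 6 N; worm-geared, it resists turning with 0.8 N m.
- pilot_tip (a point): Top of the steel pilot pin on the drive's axis: 16 mm across, 10 mm high, its top 3 mm tapering to 8 mm. It fits the middle of the slot cross with 1.2 to 1.8 mm play. With the slots off the dogs the carrier rides on them, on the pilot, its origin 5 mm above drive_top; once turned so that slots meet dogs it can drop home, its origin at drive_top.
- axle: Bystander: grey printed pair of wheels, 48 mm across, on an axle with a trail arm to its -x side, 115 mm long in all. Origin: on the mat below the axle's middle.
- cradle: Bystander: grey printed round deck, 68 mm across, with two upright cheeks, 42 mm high. Origin: centre of its underside.
- resin_bottle: Bystander: grey resin bottle, 68 mm across, 165 mm high. Origin: centre of its underside.
- jar_red: Bystander: small red paint jar, 34 mm across, 42 mm high. Origin: centre of its underside.
- jar_blue: Bystander: small blue paint jar, 34 mm across, 42 mm high. Origin: centre of its underside.
- brush: Bystander: brush lying flat, 170 mm long along its x. Origin: below its middle.
- spatula: Bystander: small spatula lying flat, 180 mm long along its x. Origin: below its middle.
Mind the look-alikes: they are no part of the job. What is shaped like the carrier but pink is not meant. Several things have the shape of the turntable; the one meant has the colours described above.

How it is judged:
On the way:
1. the carrier is lifted clear of the mat (height (world z) of carrier above 0.06 m), for 0.2 s.
At the end, for the whole second after the job is handed in: The carrier rests, released and still, fully home on the drive table: its origin within 2 mm of the table's top in height and within 3 mm of its axis (the disc would overhang at 4 mm), tilted less than 2 degrees (horizontal distance between carrier and drive_top below 0.003 m and z of carrier in the frame of drive_top between -0.002 and 0.002 m and angle between carrier's own z axis and vertical below 0.035 rad and linear speed of carrier below 0.01 m/s and contact force between the fingers and carrier below 0.05 N); the robot touches nothing.
It fails at once if carrier and turntable pressed, knocked or twisted together with more than 25 N (contact force between carrier and turntable above 25 N).
It fails at once if the carrier tipped over (more than 45 degrees) (angle between carrier's own z axis and vertical above 0.785 rad).
It fails at once if another thing on the mat moved by more than 15 mm (distance of any of axle, cradle, resin_bottle, jar_red, jar_blue, brush, spatula from where it was at the start of the episode above 0.015 m).
It also fails if it takes over 56 s, if anything falls off the work surface, if the arm or the gripper's body presses on something with over 40 N, if the wrist force passes 120 N, or if a joint passes its speed limit or range.

## Working session

There is one attempt and no reset: what is moved stays moved. The work goes in short steps, Python scripts to look and compute and a shell command to move; the robot and the scene stay as the last step left them, time stands still between calls to the robot, and variables do not carry over. Pictures are saved under pics/ and viewed, at most 10 in all, crops included, and the job is handed in when it is done.

```bash
mkdir -p pics; cat > h.py <<'E'
import numpy as np, cv2
from station import arm
from scipy.spatial.transform import Rotation as R
def cam(name, st=None):
    c=arm.get_calibration(name)
    if name=="wrist":
        T=np.eye(4); T[:3,:3]=R.from_euler('xyz',st['ee_rot']).as_matrix(); T[:3,3]=st['eef_pos']
        c['cam_to_world']=T@np.array(c['tool_from_camera'])
    return c
def ray(c,uv):
    K=np.array([[c['fx'],0,c['cx']],[0,c['fy'],c['cy']],[0,0,1.]])
    p=cv2.undistortPoints(np.array(uv,float).reshape(-1,1,2),K,np.array([c['k1'],0,0,0.]))[:,0]
    M=np.array(c['cam_to_world']); d=np.c_[p,np.ones(len(p))]@M[:3,:3].T
    return M[:3,3],d
def onz(c,uv,z):
    o,d=ray(c,uv); return o+d*((z-o[2])/d[:,2])[:,None]
def proj(c,P):
    M=np.linalg.inv(np.array(c['cam_to_world'])); q=np.atleast_2d(P)@M[:3,:3].T+M[:3,3]; s=q[:,:2]/q[:,2:]
    s=s*(1+c['k1']*(s**2).sum(1,keepdims=True)); return s*[c['fx'],c['fy']]+[c['cx'],c['cy']]
E
python3 - <<'E'
from h import *
s=arm.get_state(); print(s)
for n in ("top","side"):
    f=arm.grab_frame(n); cv2.imwrite(f"pics/{n}0.png",f[...,::-1]); c=arm.get_calibration(n); print(n,c['fx'],c['k1'],np.round(c['cam_to_world'],3).tolist())
E
```

```text
{'t': 0.0, 'q': array([ 1.57508142e+00,  3.59350549e-01,  1.10853709e-02, -3.24795081e-04,
       -1.22412466e+00, -2.88114804e-01]), 'qd': array([ 1.29758239e-04,  9.77387333e-04, -8.73248809e-04,  3.01217135e-03,
        6.34216425e-05,  6.99142294e-04]), 'joint_efforts': array([-2.94898982e-04, -5.82719994e+01,  2.93051541e+01,  6.99695393e+00,
        6.97085430e-03, -1.56166111e-04]), 'eef_pos': array([0.18891156, 0.64752257, 0.22566231]), 'ee_rot': array([ 3.13997806e+00, -1.60079447e-04, -2.83940179e-01]), 'force': array([-0.10012801, -0.09823407, -1.40110265]), 'moment': array([-0.00624107,  0.01437783,  0.0013586 ]), 'gripper_force': 0.0, 'width': 0.087427803196551}
top 384.6515671325488 -0.04368622437174692 [[-0.008, -0.995, 0.1, 0.465], [-1.0, 0.008, 0.003, 0.063], [-0.004, -0.1, -0.995, 1.148], [0.0, 0.0, 0.0, 1.0]]
side 404.546323888797 -0.040769606650012835 [[-0.991, -0.07, 0.114, 0.444], [-0.133, 0.478, -0.868, 1.042], [0.007, -0.876, -0.483, 0.622], [0.0, 0.0, 0.0, 1.0]]
```

View pics/top0.png

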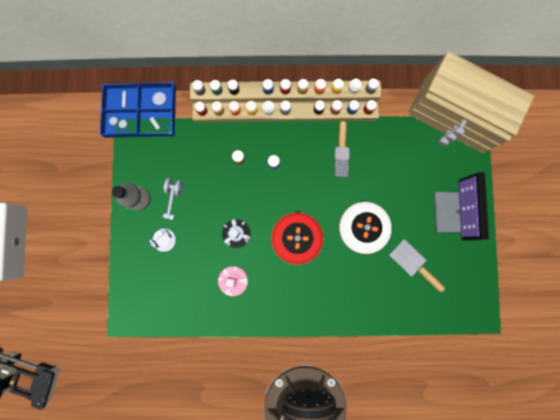

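View pics/side0.png

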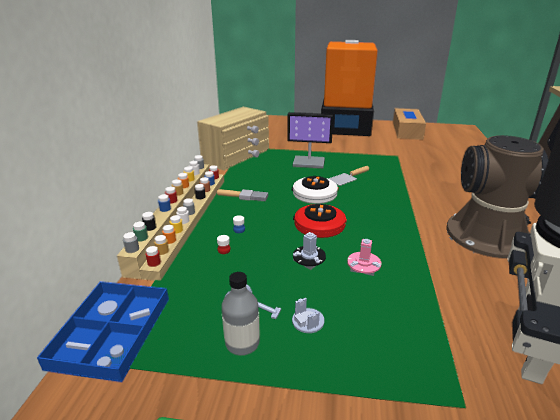

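Candidates. Carrier: black disc with grey column at top (236,233); pink look-alike at (232,281). Turntable: white housing at top (366,228); red look-alike at (297,238). By the description I choose the black disc and the white housing, and check them in a close crop.

```bash
python3 - <<'E'
from h import *
f=cv2.imread("pics/top0.png"); c=cam("top")
cv2.imwrite("pics/crop1.png",cv2.resize(f[180:310,200:400],None,fx=4,fy=4,interpolation=cv2.INTER_CUBIC))
hsv=cv2.cvtColor(f,cv2.COLOR_BGR2HSV)
print("carrier",onz(c,[[236,233.5]],0.017),"base", onz(c,[[235,234]],0.06))
w=((hsv[...,2]>170)&(hsv[...,1]<50)).astype('uint8'); w[:, :330]=0; w[:,400:]=0; w[:195]=0;w[265:]=0
p=cv2.findNonZero(w); (u,r)=cv2.minEnclosingCircle(p); e=cv2.fitEllipse(cv2.convexHull(p)); print(u,r,e, onz(c,[e[0]],0.034))
dk=((hsv[...,2]<70)).astype('uint8'); m=np.zeros_like(dk); m[210:258,210:262]=1; dk*=m
e=cv2.fitEllipse(cv2.convexHull(cv2.findNonZero(dk))); print(e,onz(c,[e[0]],0.017))
E
```

```text
carrier [[0.50041687 0.19627392 0.017     ]] base [[0.49768388 0.19403406 0.06      ]]
(373.4245300292969, 235.42453002929688) 37.61008834838867 ((370.91693115234375, 234.05567932128906), (51.813106536865234, 73.93608856201172), 139.02987670898438) [[ 0.4950376  -0.19625457  0.034     ]]
((235.8467559814453, 233.08441162109375), (26.369728088378906, 26.538375854492188), 148.67007446289062) [[0.50163954 0.19672846 0.017     ]]
```

View pics/crop1.png

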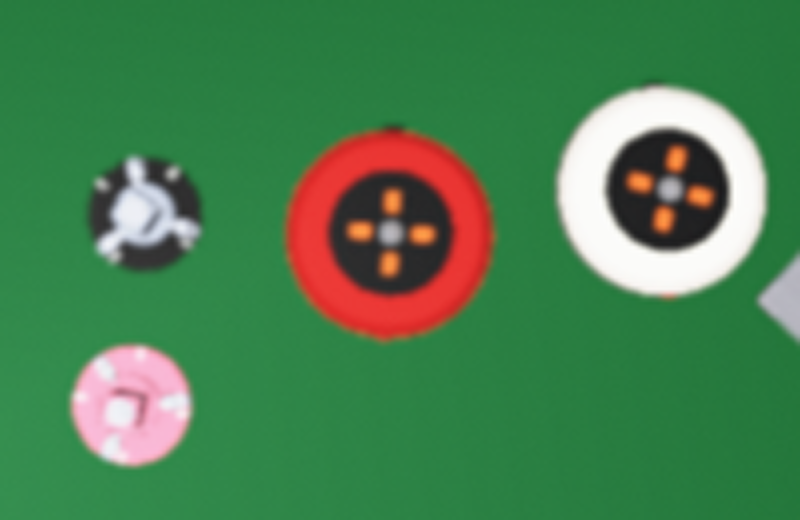

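The crop confirms it: black carrier disc with white ticks at crop (145,213), white turntable with black drive table and orange dogs at (669,189); the red turntable and pink disc are the look-alikes.

```bash
python3 - <<'E'
from h import *
c=cam("top"); print(onz(c,[[367.2,227.2]],0.045))
w=arm.get_calibration("wrist"); print(w['fx'],w['cx'],w['cy'],w['k1'],np.round(w['tool_from_camera'],3).tolist())
E
python3 -m crank '[{"dx":0.029,"dy":-0.03,"grip":1},{"dx":0.058,"dy":-0.06},{"dx":0.087,"dy":-0.09},{"dx":0.115,"dy":-0.12},{"dx":0.14,"dy":-0.15,"grip":1}]'
```

```text
[[ 0.514486   -0.18357431  0.045     ]]
357.3014207610666 276.08498730237926 207.3827891180997 -0.03343032051248183 [[0.0, -0.957, -0.29, 0.077], [1.0, 0.001, -0.0, -0.001], [0.0, -0.29, 0.957, -0.158], [0.0, 0.0, 0.0, 1.0]]invalid input at $[0]: expected keys dx, dy, dz, twist, grip
```

```bash
python3 -m crank '[{"dx":0.023,"dy":-0.034,"dz":0.005,"twist":0,"grip":1},{"dx":0.046,"dy":-0.068,"dz":0.01,"twist":0,"grip":1},{"dx":0.069,"dy":-0.102,"dz":0.015,"twist":0,"grip":1},{"dx":0.092,"dy":-0.136,"dz":0.02,"twist":0,"grip":1},{"dx":0.115,"dy":-0.17,"dz":0.02,"twist":0,"grip":1}]'
python3 -m crank '[{"dx":0.023,"dy":-0.034,"dz":0.0,"twist":0,"grip":1},{"dx":0.046,"dy":-0.068,"dz":0.0,"twist":0,"grip":1},{"dx":0.069,"dy":-0.102,"dz":0.0,"twist":0,"grip":1},{"dx":0.092,"dy":-0.136,"dz":0.0,"twist":0,"grip":1},{"dx":0.115,"dy":-0.17,"dz":0.0,"twist":0,"grip":1}]'
python3 -m crank '[{"dx":0.02,"dy":-0.034,"dz":0.0,"twist":0,"grip":1},{"dx":0.04,"dy":-0.068,"dz":0.0,"twist":0,"grip":1},{"dx":0.06,"dy":-0.1,"dz":0.0,"twist":0,"grip":1},{"dx":0.07,"dy":-0.11,"dz":0.0,"twist":0,"grip":1},{"dx":0.07,"dy":-0.11,"dz":0.0,"twist":0,"grip":1}]'
python3 - <<'E'
from h import *
s=arm.get_state(); f=arm.grab_frame("wrist"); cv2.imwrite("pics/w1.png",f[...,::-1]); print(s); np.save("s1.npy",s,allow_pickle=True)
E
```

```text
t: 0.52
eef_pos: [0.3048, 0.4765, 0.2473]
ee_rot: [-3.141, -0.0, -0.283]
force: [0.7, 0.7, 0.5]
width: 0.0877
gripper_force: 0.0
t: 0.93
eef_pos: [0.4195, 0.306, 0.2466]
ee_rot: [-3.142, 0.0, -0.283]
force: [1.4, 0.6, 1.0]
width: 0.0875
gripper_force: 0.0
t: 1.35
eef_pos: [0.4903, 0.1953, 0.2462]
ee_rot: [3.141, 0.0, -0.287]
force: [0.4, 0.7, -0.2]
width: 0.0875
gripper_force: 0.0
{'t': 1.35, 'q': array([ 7.51153154e-01,  1.02946402e-01, -2.79542007e-01,  2.46489439e-04,
       -1.18920857e+00,  5.32149925e-01]), 'qd': array([ 0.05370957, -0.00723911, -0.00855105, -0.01038405,  0.00414326,
       -0.05860967]), 'joint_efforts': array([-1.42043520e+00, -3.79015267e+01,  2.88600326e+01,  6.93791851e+00,
       -2.84224906e-02,  6.12196494e-01]), 'eef_pos': array([0.49027072, 0.19525795, 0.24618844]), 'ee_rot': array([ 3.14070050e+00,  2.59930660e-04, -2.87401469e-01]), 'force': array([ 0.40740724,  0.72973585, -0.19435525]), 'moment': array([ 0.10035015, -0.00725073,  0.03728628]), 'gripper_force': 0.0, 'width': 0.08749476963340035}
```

View pics/w1.png

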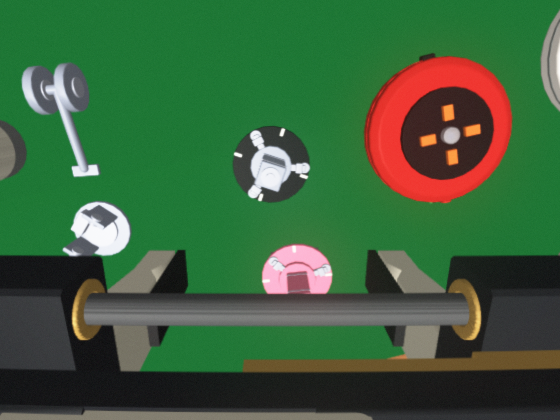

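The wrist picture shows the carrier at (271,164) with ticks near (237,155), (283,132), (262,197), the pink disc below it and the red turntable right. I fit the disc and ticks on the plane z = 17 mm.

```bash
cat >> h.py <<'E'
def circ(P):
    A=np.c_[2*P[:,:2],np.ones(len(P))]; x=np.linalg.lstsq(A,(P[:,:2]**2).sum(1),rcond=None)[0]
    return x[:2],np.sqrt(x[2]+x[:2]@x[:2])
def rect(c,z,ctr,half=0.06,ppm=5000):
    # orthographic resampling onto plane z around ctr (x right, y up)
    n=int(2*half*ppm); g=(np.arange(n)+.5)/ppm-half
    X,Y=np.meshgrid(ctr[0]+g,ctr[1]-g); uv=proj(c,np.c_[X.ravel(),Y.ravel(),np.full(X.size,z)]).reshape(n,n,2).astype('float32')
    return uv
E
python3 - <<'E'
from h import *
s=np.load("s1.npy",allow_pickle=True).item(); c=cam("wrist",s); f=cv2.imread("pics/w1.png"); hsv=cv2.cvtColor(f,cv2.COLOR_BGR2HSV)
g=((hsv[...,1]>120)&(hsv[...,0]>45)&(hsv[...,0]<90)).astype('uint8')
m=1-g; roi=np.zeros_like(m); roi[110:220,220:325]=1; m*=roi
cs,_=cv2.findContours(m,cv2.RETR_EXTERNAL,cv2.CHAIN_APPROX_NONE); k=max(cs,key=cv2.contourArea)[:,0]
P=onz(c,k,0.017); 
for _ in range(4):
    ct,r=circ(P); e=np.abs(np.hypot(*(P[:,:2]-ct).T)-r); P=P[e<0.0015]
print("disc",ct,r,len(P),len(k))
w=((hsv[...,2]>140)&(hsv[...,1]<60)).astype('uint8')*m
n,l,st,cc=cv2.connectedComponentsWithStats(w)
for i in range(1,n):
    q=onz(c,[cc[i]],0.017)[0]; d=q[:2]-ct; print(np.round(cc[i],1),st[i,4],round(np.hypot(*d)*1e3,1),round(np.degrees(np.arctan2(d[1],d[0])),1))
E
```

```text
disc [0.50017043 0.19910195] 0.041491250330489296 209 215
[281.8 131.8] 32 37.6 -34.9
[270.7 167.2] 1831 2.5 163.3
[237.4 154.3] 31 38.0 55.5
```

```bash
python3 -m crank '[{"dx":0.0,"dy":-0.041,"dz":0,"twist":0,"grip":1},{"dx":0,"dy":-0.082,"dz":0.0,"twist":0,"grip":1},{"dx":0,"dy":-0.123,"dz":0.0,"twist":0,"grip":1},{"dx":0,"dy":-0.164,"dz":0.0,"twist":0,"grip":1},{"dx":0,"dy":-0.205,"dz":0.0,"twist":0,"grip":1}]'
python3 -m crank '[{"dx":0.0,"dy":-0.041,"dz":0,"twist":0,"grip":1},{"dx":0,"dy":-0.08,"dz":0.0,"twist":0,"grip":1},{"dx":0,"dy":-0.12,"dz":0.0,"twist":0,"grip":1},{"dx":0,"dy":-0.15,"dz":0.0,"twist":0,"grip":1},{"dx":0,"dy":-0.15,"dz":0.0,"twist":0,"grip":1}]'
python3 - <<'E'
from h import *
s=arm.get_state(); f=arm.grab_frame("wrist"); cv2.imwrite("pics/w2.png",f[...,::-1]); np.save("s2.npy",s,allow_pickle=True); print(s['qd'].round(3))
c=cam("wrist",s); print(proj(c,[[.514,-.184,.045]]))
f=f[...,::-1].copy(); hsv=cv2.cvtColor(f,cv2.COLOR_BGR2HSV)
u=proj(c,[[.514,-.184,.045]])[0]
yy,xx=np.mgrid[:420,:560]; near=np.hypot(xx-u[0],yy-u[1])<62
m=((hsv[...,2]<80)&near).astype('uint8')
cs,_=cv2.findContours(m,cv2.RETR_EXTERNAL,cv2.CHAIN_APPROX_NONE); k=max(cs,key=cv2.contourArea)[:,0]
P=onz(c,k,0.045)
for _ in range(4):
    ct,r=circ(P); e=np.abs(np.hypot(*(P[:,:2]-ct).T)-r); P=P[e<0.002]
print("table",ct,r,len(P),len(k))
o=((hsv[...,0]<25)&(hsv[...,1]>140)&(hsv[...,2]>120)&near).astype('uint8')
n,l,st,cc=cv2.connectedComponentsWithStats(o)
D=[]
for i in range(1,n):
    if st[i,4]<30: continue
    q=onz(c,[cc[i]],0.049)[0]; D.append(q[:2]); d=q[:2]-ct; print(cc[i].round(1),st[i,4],q.round(4),round(np.hypot(*d)*1e3,1),round(np.degrees(np.arctan2(d[1],d[0])),1))
D=np.array(D); print("dogs mean",D.mean(0)); d=D-D.mean(0); print(np.degrees(np.arctan2(d[:,1],d[:,0])))
E
```

```text
t: 1.82
eef_pos: [0.4883, -0.0077, 0.2466]
ee_rot: [-3.141, -0.0, -0.282]
force: [1.2, 0.1, 0.5]
width: 0.0874
gripper_force: 0.0
t: 2.23
eef_pos: [0.4885, -0.1602, 0.2462]
ee_rot: [3.141, 0.001, -0.286]
force: [-0.2, -0.1, 0.2]
width: 0.0875
gripper_force: 0.0
[ 0.068 -0.014 -0.019 -0.017  0.005 -0.098]
[[292.41572073 147.32945535]]
table [ 0.51439499 -0.17939924] 0.04414305628012861 251 251
[287.2 125.9] 158 [ 0.536  -0.1847  0.049 ] 22.2 -13.7
[310.4 147.8] 162 [ 0.5091 -0.201   0.049 ] 22.2 -103.7
[265.7 150. ] 153 [ 0.5195 -0.1579  0.049 ] 22.1 76.7
[288.8 171.1] 153 [ 0.4926 -0.174   0.049 ] 22.5 166.2
dogs mean [ 0.51429517 -0.17938137]
[ -13.6807289  -103.46338594   76.43693216  166.15865467]
```

View pics/w2.png

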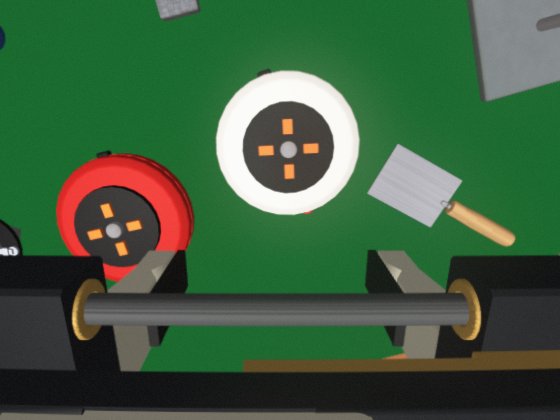

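Drive table at image (289,147), axis ≈ (0.514, -0.179), dogs at -13.6° mod 90. Carrier ≈ (0.500, 0.199), yaw -34.7° mod 90. I go back over the carrier, twisting -18°.

```bash
python3 -m crank '[{"dx":0.003,"dy":0.041,"dz":0,"twist":-4,"grip":1},{"dx":0.006,"dy":0.082,"dz":0.0,"twist":-8,"grip":1},{"dx":0.009,"dy":0.123,"dz":0.0,"twist":-12,"grip":1},{"dx":0.012,"dy":0.164,"dz":0.0,"twist":-16,"grip":1},{"dx":0.012,"dy":0.205,"dz":0.0,"twist":-18.3,"grip":1}]'
python3 -m crank '[{"dx":0.0,"dy":0.037,"dz":0,"twist":0,"grip":1},{"dx":0,"dy":0.074,"dz":0.0,"twist":0,"grip":1},{"dx":0,"dy":0.111,"dz":-0.01,"twist":0,"grip":1},{"dx":0,"dy":0.14,"dz":-0.03,"twist":0,"grip":1},{"dx":0,"dy":0.154,"dz":-0.05,"twist":0,"grip":1}]'
python3 -m crank '[{"dx":0.0,"dy":0,"dz":0,"twist":0,"grip":1},{"dx":0,"dy":0,"dz":0.0,"twist":0,"grip":1},{"dx":0,"dy":0,"dz":0,"twist":0,"grip":1},{"dx":0,"dy":0,"dz":0,"twist":0,"grip":1},{"dx":0,"dy":0,"dz":0,"twist":0,"grip":1}]'
cat > car.py <<'E'
from h import *
import sys
s=arm.get_state(); f=arm.grab_frame("wrist")[...,::-1].copy(); cv2.imwrite(f"pics/{sys.argv[1]}.png",f)
c=cam("wrist",s); z=float(sys.argv[2]); g0=np.array([float(sys.argv[3]),float(sys.argv[4])])
u=proj(c,[[*g0,z]])[0]; hsv=cv2.cvtColor(f,cv2.COLOR_BGR2HSV)
a=np.radians(np.arange(0,360,5)); poly=proj(c,np.c_[g0[0]+.052*np.cos(a),g0[1]+.052*np.sin(a),0*a+z])
roi=cv2.fillPoly(np.zeros(f.shape[:2],'uint8'),[poly.astype('int32')],1)
m=(1-((hsv[...,1]>120)&(hsv[...,0]>45)&(hsv[...,0]<90)).astype('uint8'))*roi
cs,_=cv2.findContours(m,cv2.RETR_EXTERNAL,cv2.CHAIN_APPROX_NONE); k=max(cs,key=cv2.contourArea)[:,0]
P=onz(c,k,z)
for t in (.006,.004,.002,.0015,.0015):
    ct,r=circ(P); P=P[np.abs(np.hypot(*(P[:,:2]-ct).T)-r)<t]
print("u",u.round(0),"disc",ct,r,len(P),len(k))
w=((hsv[...,2]>140)&(hsv[...,1]<60)).astype('uint8')*m
n,l,st,cc=cv2.connectedComponentsWithStats(w)
for i in range(1,n):
    if st[i,4]<15: continue
    q=onz(c,[cc[i]],z)[0]; d=q[:2]-ct; print(np.round(cc[i],1),st[i,4],round(np.hypot(*d)*1e3,1),round(np.degrees(np.arctan2(d[1],d[0])),1))
print(s['eef_pos'],np.degrees(s['ee_rot']),s['t'])
d=ct-s['eef_pos'][:2]; y=s['ee_rot'][2]; print("tool-frame x,y(mm)",1e3*(d@[np.cos(y),np.sin(y)]),1e3*(d@[np.sin(y),-np.cos(y)]))
E
python3 car.py w3 0.017 0.5002 0.1991
```

```text
t: 2.7
eef_pos: [0.5005, 0.0513, 0.2467]
ee_rot: [-3.141, -0.0, -0.606]
force: [1.5, 0.9, -0.7]
width: 0.0876
gripper_force: 0.0
t: 3.12
eef_pos: [0.5004, 0.2071, 0.1965]
ee_rot: [-3.139, -0.0, -0.599]
force: [0.5, -0.7, 0.1]
width: 0.0876
gripper_force: 0.0
t: 3.53
eef_pos: [0.5013, 0.2018, 0.1977]
ee_rot: [-3.14, -0.001, -0.604]
force: [-0.9, -0.1, 0.2]
width: 0.0881
gripper_force: 0.0
u [280. 182.] disc [0.50020609 0.19895728] 0.04169014628162188 238 242
[280.1 142.7] 46 37.5 -34.6
[280.7 185. ] 2316 3.4 158.8
[241.  181.6] 34 37.8 55.3
[0.5013425  0.20178401 0.19768672] [-1.79900025e+02 -3.29708315e-02 -3.45903987e+01] 3.5333
tool-frame x,y(mm) 0.669223691268789 2.972196552408494
```

View pics/w3.png

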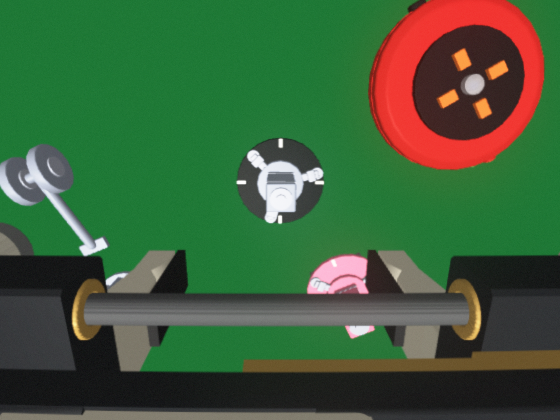

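The carrier sits at (280,181), its ticks square to the image, so yaw is aligned. Descend and grip.

```bash
python3 -m crank '[{"dx":-0.001,"dy":-0.003,"dz":-0.035,"twist":0,"grip":1},{"dx":-0.001,"dy":-0.003,"dz":-0.07,"twist":0,"grip":1},{"dx":-0.001,"dy":-0.003,"dz":-0.105,"twist":0,"grip":1},{"dx":-0.001,"dy":-0.003,"dz":-0.14,"twist":0,"grip":1},{"dx":-0.001,"dy":-0.003,"dz":-0.161,"twist":0,"grip":1}]'
python3 -m crank '[{"dx":0,"dy":0,"dz":0,"twist":0,"grip":1},{"dx":0,"dy":0,"dz":0,"twist":0,"grip":0.2},{"dx":0,"dy":0,"dz":0,"twist":0,"grip":-0.2},{"dx":0,"dy":0,"dz":0,"twist":0,"grip":-0.6},{"dx":0,"dy":0,"dz":0,"twist":0,"grip":-1}]' 20
python3 -m crank '[{"dx":0,"dy":0,"dz":0,"twist":0,"grip":-1},{"dx":0,"dy":0,"dz":0,"twist":0,"grip":-1},{"dx":0,"dy":0,"dz":0,"twist":0,"grip":-1},{"dx":0,"dy":0,"dz":0,"twist":0,"grip":-1},{"dx":0,"dy":0,"dz":0,"twist":0,"grip":-1}]' 20
```

```text
t: 4.0
eef_pos: [0.499, 0.1975, 0.0331]
ee_rot: [3.14, 0.001, -0.605]
force: [-0.7, -0.2, 0.3]
width: 0.0878
gripper_force: 0.0
t: 4.42
eef_pos: [0.5011, 0.1997, 0.0375]
ee_rot: [-3.138, -0.001, -0.603]
force: [0.5, 0.9, -0.9]
width: 0.0664
gripper_force: 0.0
t: 4.83
eef_pos: [0.5, 0.199, 0.0357]
ee_rot: [-3.141, -0.0, -0.603]
force: [0.9, -0.3, -0.2]
width: 0.0331
gripper_force: 0.0
```

```bash
python3 -m crank '[{"dx":0,"dy":0,"dz":0,"twist":0,"grip":-1},{"dx":0,"dy":0,"dz":0,"twist":0,"grip":-1},{"dx":0,"dy":0,"dz":0,"twist":0,"grip":-1},{"dx":0,"dy":0,"dz":0,"twist":0,"grip":-1},{"dx":0,"dy":0,"dz":0,"twist":0,"grip":-1}]' 20
python3 -m crank '[{"dx":0,"dy":0,"dz":0.01,"twist":0,"grip":-1},{"dx":0,"dy":0,"dz":0.04,"twist":0,"grip":-1},{"dx":0,"dy":0,"dz":0.08,"twist":0,"grip":-1},{"dx":0,"dy":0,"dz":0.11,"twist":0,"grip":-1},{"dx":0,"dy":0,"dz":0.11,"twist":0,"grip":-1}]' 20
python3 -m crank '[{"dx":0,"dy":0,"dz":0,"twist":0,"grip":-1},{"dx":0,"dy":0,"dz":0,"twist":0,"grip":-1},{"dx":0,"dy":0,"dz":0,"twist":0,"grip":-1},{"dx":0,"dy":0,"dz":0,"twist":0,"grip":-1},{"dx":0,"dy":0,"dz":0,"twist":0,"grip":-1}]' 20
python3 car.py w4 0.1265 0.4999 0.1991
```

```text
t: 5.25
eef_pos: [0.5, 0.1989, 0.0355]
ee_rot: [3.141, 0.0, -0.603]
force: [0.1, -0.2, -0.6]
width: 0.0241
gripper_force: 20.0
t: 5.67
eef_pos: [0.5032, 0.2009, 0.1528]
ee_rot: [-3.132, -0.004, -0.602]
force: [0.3, 1.0, -1.8]
width: 0.0238
gripper_force: 20.0
t: 6.08
eef_pos: [0.4995, 0.1985, 0.1444]
ee_rot: [3.139, 0.001, -0.603]
force: [-0.4, -0.1, -2.3]
width: 0.0238
gripper_force: 20.0
u [275. 250.] disc [0.49562249 0.20213049] 0.04698410471148185 279 509
[276.5 181.3] 133 42.8 -35.4
[278.9 242.1] 4900 10.0 -45.7
[205.1 251. ] 114 37.9 48.4
[275.8 285.5] 868 16.1 146.5
[276.1 317.9] 441 36.8 146.2
[276.1 328. ] 408 43.6 146.1
[0.49948132 0.19853338 0.14442782] [ 1.79872769e+02  3.67323450e-02 -3.45651643e+01] 6.0833
tool-frame x,y(mm) -5.218472249926457 -0.772876050654812
```

View pics/w4.png

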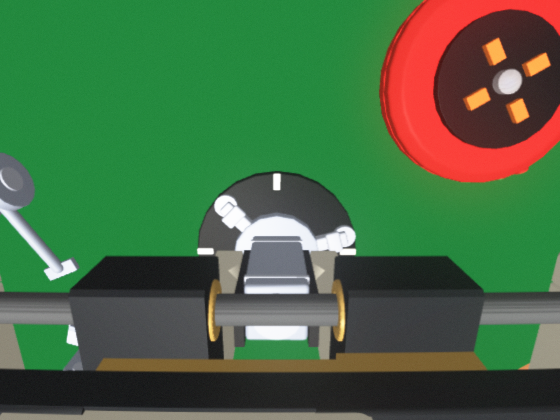

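The picture shows the carrier held squarely: upper tick (276.5,181), left (205,251), right (348,251). I compute its offset in the tool frame from the ticks.

```bash
python3 - <<'E'
from h import *
f=cv2.imread("pics/w4.png"); hsv=cv2.cvtColor(f,cv2.COLOR_BGR2HSV)
w=((hsv[...,2]>140)&(hsv[...,1]<60)).astype('uint8')
T=[]
for (a,b,x,y) in ((262,172,290,192),(196,245,214,257),(338,245,357,257)):
    ys,xs=np.nonzero(w[b:y,a:x]); T.append([xs.mean()+a,ys.mean()+b])
print(T)
s=dict(eef_pos=[0.49948132,0.19853338,0.14442782],ee_rot=np.radians([179.8727,.0367,-34.565])); c=cam("wrist",s)
R0=R.from_euler('xyz',s['ee_rot']).as_matrix()
q=(onz(c,T,0.1259)-s['eef_pos'])@R0*1e3; print(q.round(2))
print("center y",(q[1,1]+q[2,1])/2,"x LR",(q[1,0]+q[2,0])/2,"x from top tick",q[0,0]-(q[2,1]-q[1,1])/2)
E
```

```text
[[np.float64(276.4736842105263), np.float64(181.31578947368422)], [np.float64(205.0701754385965), np.float64(250.98245614035088)], [np.float64(345.9205298013245), np.float64(249.95364238410596)]]
[[ 37.47  -0.2   18.5 ]
 [ -0.82 -38.57  18.44]
 [ -0.24  37.17  18.61]]
center y -0.6964379769684186 x LR -0.5320774481557972 x from top tick -0.40255346626775435
```

```bash
python3 -m crank '[{"dx":-0.004,"dy":-0.014,"dz":0.008,"twist":1,"grip":-1},{"dx":-0.012,"dy":-0.042,"dz":0.02,"twist":3,"grip":-1},{"dx":-0.02,"dy":-0.072,"dz":0.03,"twist":5,"grip":-1},{"dx":-0.028,"dy":-0.102,"dz":0.04,"twist":7,"grip":-1},{"dx":-0.036,"dy":-0.132,"dz":0.04,"twist":9,"grip":-1}]'
python3 -m crank '[{"dx":-0.008,"dy":-0.03,"dz":0,"twist":2,"grip":-1},{"dx":-0.016,"dy":-0.06,"dz":0,"twist":4,"grip":-1},{"dx":-0.024,"dy":-0.09,"dz":0,"twist":6,"grip":-1},{"dx":-0.032,"dy":-0.12,"dz":0,"twist":8,"grip":-1},{"dx":-0.04,"dy":-0.15,"dz":0,"twist":10,"grip":-1}]'
python3 -m crank '[{"dx":-0.008,"dy":-0.03,"dz":0,"twist":1,"grip":-1},{"dx":-0.016,"dy":-0.055,"dz":0,"twist":2,"grip":-1},{"dx":-0.024,"dy":-0.072,"dz":0,"twist":2,"grip":-1},{"dx":-0.024,"dy":-0.072,"dz":0,"twist":2,"grip":-1},{"dx":-0.024,"dy":-0.072,"dz":0,"twist":2,"grip":-1}]'
python3 -m crank '[{"dx":0,"dy":0,"dz":0,"twist":0,"grip":-1},{"dx":0,"dy":0,"dz":0,"twist":0,"grip":-1},{"dx":0,"dy":0,"dz":0,"twist":0,"grip":-1},{"dx":0,"dy":0,"dz":0,"twist":0,"grip":-1},{"dx":0,"dy":0,"dz":0,"twist":0,"grip":-1}]'
python3 - <<'E'
from h import *
s=arm.get_state(); f=arm.grab_frame("wrist")[...,::-1].copy(); cv2.imwrite("pics/w5.png",f); c=cam("wrist",s); hsv=cv2.cvtColor(f,cv2.COLOR_BGR2HSV)
print(s['eef_pos'],np.degrees(s['ee_rot']),s['force'])
u=proj(c,[[.514,-.18,.045]])[0]; print(u)
yy,xx=np.mgrid[:420,:560]; near=np.hypot(xx-u[0],yy-u[1])<75
o=((hsv[...,0]<25)&(hsv[...,1]>140)&(hsv[...,2]>120)&near).astype('uint8')
n,l,st,cc=cv2.connectedComponentsWithStats(o); D=[]
for i in range(1,n):
    if st[i,4]<30: continue
    q=onz(c,[cc[i]],0.049)[0]; D.append(q[:2]); print(cc[i].round(1),st[i,4],q.round(4))
D=np.array(D); m=D.mean(0); d=D-m; print("mean",m,np.hypot(*d.T),np.degrees(np.arctan2(d[:,1],d[:,0])))
y=s['ee_rot'][2]; off=np.array([np.cos(y),np.sin(y)])*-.0005+np.array([np.sin(y),-np.cos(y)])*-.0004
print("dx dy",m-(s['eef_pos'][:2]+off))
E
```

```text
t: 6.55
eef_pos: [0.4644, 0.0662, 0.187]
ee_rot: [-3.14, -0.002, -0.443]
force: [1.0, -0.4, -1.7]
width: 0.0239
gripper_force: 20.0
t: 6.97
eef_pos: [0.4232, -0.0844, 0.1854]
ee_rot: [3.141, 0.0, -0.269]
force: [0.9, -0.2, -2.9]
width: 0.0238
gripper_force: 20.0
t: 7.38
eef_pos: [0.3994, -0.1558, 0.1852]
ee_rot: [3.141, 0.001, -0.239]
force: [0.4, 0.7, -2.1]
width: 0.0237
gripper_force: 20.0
t: 7.8
eef_pos: [0.4003, -0.1546, 0.1855]
ee_rot: [-3.142, 0.0, -0.236]
force: [0.4, 0.3, -2.0]
width: 0.024
gripper_force: 20.0
[ 0.40025683 -0.15455037  0.18553837] [-1.79998726e+02  1.21342355e-03 -1.35021008e+01] [ 0.42582482  0.31738473 -1.99015607]
[274.94795979  47.11374754]
[274.   12.9] 297 [ 0.5368 -0.1848  0.049 ]
[245.   44.9] 281 [ 0.5204 -0.1581  0.049 ]
[303.4  45.1] 291 [ 0.5099 -0.2013  0.049 ]
[274.   75.5] 258 [ 0.4937 -0.1744  0.049 ]
mean [ 0.51517415 -0.17964518] [0.02223947 0.02220689 0.02231819 0.02215339] [ -13.41318331   76.46769261 -103.75341699  166.29984733]
dx dy [ 0.11531011 -0.02560049]
```

View pics/w5.png

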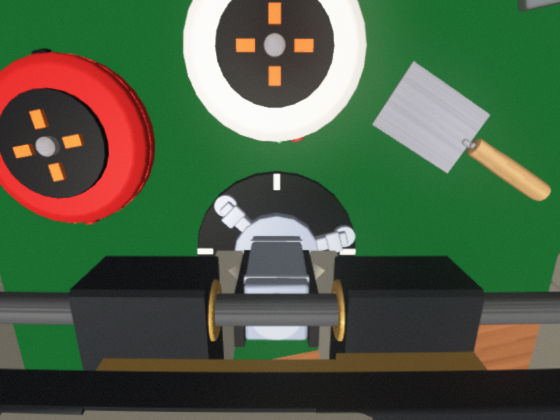

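Drive table at (275,45) with its dogs square to the tool, so the carrier (yaw equal to the tool's) already matches the dog angle. Move over the axis, then descend slowly, watching force.

```bash
python3 -m crank '[{"dx":0.02,"dy":-0.004,"dz":0,"twist":0,"grip":-1},{"dx":0.05,"dy":-0.011,"dz":0,"twist":0,"grip":-1},{"dx":0.08,"dy":-0.018,"dz":0,"twist":0,"grip":-1},{"dx":0.105,"dy":-0.023,"dz":0,"twist":0,"grip":-1},{"dx":0.115,"dy":-0.0255,"dz":0,"twist":0,"grip":-1}]'
python3 -m crank '[{"dx":0,"dy":0,"dz":-0.01,"twist":0,"grip":-1},{"dx":0,"dy":0,"dz":-0.03,"twist":0,"grip":-1},{"dx":0,"dy":0,"dz":-0.055,"twist":0,"grip":-1},{"dx":0,"dy":0,"dz":-0.072,"twist":0,"grip":-1},{"dx":0,"dy":0,"dz":-0.08,"twist":0,"grip":-1}]'
python3 -m crank '[{"dx":0,"dy":0,"dz":0,"twist":0,"grip":-1},{"dx":0,"dy":0,"dz":0,"twist":0,"grip":-1},{"dx":0,"dy":0,"dz":0,"twist":0,"grip":-1},{"dx":0,"dy":0,"dz":0,"twist":0,"grip":-1},{"dx":0,"dy":0,"dz":0,"twist":0,"grip":-1}]'
python3 -m crank '[{"dx":0,"dy":0,"dz":0,"twist":0,"grip":-1},{"dx":0,"dy":0,"dz":0,"twist":0,"grip":-1},{"dx":0,"dy":0,"dz":0,"twist":0,"grip":-1},{"dx":0,"dy":0,"dz":0,"twist":0,"grip":-1},{"dx":0,"dy":0,"dz":0,"twist":0,"grip":-1}]'
```

```text
t: 8.27
eef_pos: [0.5182, -0.1809, 0.1851]
ee_rot: [3.141, -0.0, -0.236]
force: [1.4, -0.7, -2.3]
width: 0.0239
gripper_force: 20.0
t: 8.68
eef_pos: [0.5122, -0.18, 0.1026]
ee_rot: [3.141, 0.005, -0.237]
force: [0.5, -0.5, -2.4]
width: 0.0238
gripper_force: 20.0
t: 9.1
eef_pos: [0.5157, -0.1805, 0.1067]
ee_rot: [-3.141, -0.002, -0.237]
force: [0.1, 0.7, -2.0]
width: 0.0237
gripper_force: 20.0
t: 9.52
eef_pos: [0.515, -0.1805, 0.1056]
ee_rot: [3.142, -0.0, -0.237]
force: [-0.0, -0.3, -1.4]
width: 0.0241
gripper_force: 20.0
```

```bash
python3 -m crank '[{"dx":0,"dy":0,"dz":-0.003,"twist":0,"grip":-1},{"dx":0,"dy":0,"dz":-0.006,"twist":0,"grip":-1},{"dx":0,"dy":0,"dz":-0.009,"twist":0,"grip":-1},{"dx":0,"dy":0,"dz":-0.012,"twist":0,"grip":-1},{"dx":0,"dy":0,"dz":-0.013,"twist":0,"grip":-1}]'
python3 -m crank '[{"dx":0,"dy":0,"dz":-0.0005,"twist":0,"grip":-1},{"dx":0,"dy":0,"dz":-0.001,"twist":0,"grip":-1},{"dx":0,"dy":0,"dz":-0.0015,"twist":0,"grip":-1},{"dx":0,"dy":0,"dz":-0.002,"twist":0,"grip":-1},{"dx":0,"dy":0,"dz":-0.002,"twist":0,"grip":-1}]'
python3 -m crank '[{"dx":0,"dy":0,"dz":-0.0005,"twist":0,"grip":-1},{"dx":0,"dy":0,"dz":-0.001,"twist":0,"grip":-1},{"dx":0,"dy":0,"dz":-0.001,"twist":0,"grip":-1},{"dx":0,"dy":0,"dz":-0.001,"twist":0,"grip":-1},{"dx":0,"dy":0,"dz":-0.001,"twist":0,"grip":-1}]'
```

```text
t: 9.93
eef_pos: [0.5146, -0.1805, 0.0918]
ee_rot: [3.141, 0.001, -0.237]
force: [0.8, -0.8, -2.2]
width: 0.0237
gripper_force: 20.0
t: 10.35
eef_pos: [0.515, -0.1805, 0.0906]
ee_rot: [-3.142, -0.0, -0.237]
force: [0.8, -0.0, -2.2]
width: 0.0241
gripper_force: 20.0
t: 10.77
eef_pos: [0.515, -0.1805, 0.0896]
ee_rot: [3.142, 0.0, -0.237]
force: [0.2, 0.1, -1.8]
width: 0.024
gripper_force: 20.0
```

```bash
python3 -m crank '[{"dx":0,"dy":0,"dz":-0.0005,"twist":0,"grip":-1},{"dx":0,"dy":0,"dz":-0.001,"twist":0,"grip":-1},{"dx":0,"dy":0,"dz":-0.0015,"twist":0,"grip":-1},{"dx":0,"dy":0,"dz":-0.0015,"twist":0,"grip":-1},{"dx":0,"dy":0,"dz":-0.0015,"twist":0,"grip":-1}]'
python3 -m crank '[{"dx":0,"dy":0,"dz":-0.0005,"twist":0,"grip":-1},{"dx":0,"dy":0,"dz":-0.001,"twist":0,"grip":-1},{"dx":0,"dy":0,"dz":-0.0015,"twist":0,"grip":-1},{"dx":0,"dy":0,"dz":-0.0015,"twist":0,"grip":-1},{"dx":0,"dy":0,"dz":-0.0015,"twist":0,"grip":-1}]'
```

```text
t: 11.18
eef_pos: [0.515, -0.1805, 0.088]
ee_rot: [3.142, 0.0, -0.237]
force: [0.5, 0.4, -1.8]
width: 0.0241
gripper_force: 20.0
t: 11.6
eef_pos: [0.515, -0.1805, 0.0865]
ee_rot: [3.142, 0.0, -0.237]
force: [-0.4, -0.5, -2.3]
width: 0.0243
gripper_force: 20.0
```

```bash
python3 -m crank '[{"dx":0,"dy":0,"dz":-0.0005,"twist":0,"grip":-1},{"dx":0,"dy":0,"dz":-0.001,"twist":0,"grip":-1},{"dx":0,"dy":0,"dz":-0.0015,"twist":0,"grip":-1},{"dx":0,"dy":0,"dz":-0.0015,"twist":0,"grip":-1},{"dx":0,"dy":0,"dz":-0.0015,"twist":0,"grip":-1}]'
python3 -m crank '[{"dx":0,"dy":0,"dz":-0.0005,"twist":0,"grip":-1},{"dx":0,"dy":0,"dz":-0.001,"twist":0,"grip":-1},{"dx":0,"dy":0,"dz":-0.001,"twist":0,"grip":-1},{"dx":0,"dy":0,"dz":-0.001,"twist":0,"grip":-1},{"dx":0,"dy":0,"dz":-0.001,"twist":0,"grip":-1}]'
```

```text
t: 12.02
eef_pos: [0.515, -0.1805, 0.085]
ee_rot: [3.142, 0.0, -0.237]
force: [0.1, -0.7, -2.2]
width: 0.0236
gripper_force: 20.0
t: 12.43
eef_pos: [0.515, -0.1805, 0.084]
ee_rot: [3.142, 0.0, -0.237]
force: [-0.3, -0.6, -3.0]
width: 0.024
gripper_force: 20.0
```

```bash
python3 -m crank '[{"dx":0,"dy":0,"dz":-0.0005,"twist":0,"grip":-1},{"dx":0,"dy":0,"dz":-0.001,"twist":0,"grip":-1},{"dx":0,"dy":0,"dz":-0.0015,"twist":0,"grip":-1},{"dx":0,"dy":0,"dz":-0.0015,"twist":0,"grip":-1},{"dx":0,"dy":0,"dz":-0.0015,"twist":0,"grip":-1}]'
python3 -m crank '[{"dx":0,"dy":0,"dz":-0.0005,"twist":0,"grip":-1},{"dx":0,"dy":0,"dz":-0.001,"twist":0,"grip":-1},{"dx":0,"dy":0,"dz":-0.001,"twist":0,"grip":-1},{"dx":0,"dy":0,"dz":-0.001,"twist":0,"grip":-1},{"dx":0,"dy":0,"dz":-0.001,"twist":0,"grip":-1}]'
```

```text
t: 12.85
eef_pos: [0.5149, -0.1805, 0.0825]
ee_rot: [3.142, 0.0, -0.237]
force: [0.7, 0.1, -1.4]
width: 0.024
gripper_force: 20.0
t: 13.27
eef_pos: [0.515, -0.1805, 0.0816]
ee_rot: [3.142, -0.0, -0.237]
force: [-0.4, -0.8, -3.0]
width: 0.0237
gripper_force: 20.0
```

```bash
python3 -m crank '[{"dx":0,"dy":0,"dz":-0.0005,"twist":0,"grip":-1},{"dx":0,"dy":0,"dz":-0.001,"twist":0,"grip":-1},{"dx":0,"dy":0,"dz":-0.001,"twist":0,"grip":-1},{"dx":0,"dy":0,"dz":-0.001,"twist":0,"grip":-1},{"dx":0,"dy":0,"dz":-0.001,"twist":0,"grip":-1}]'
python3 -m crank '[{"dx":0,"dy":0,"dz":-0.0003,"twist":0,"grip":-1},{"dx":0,"dy":0,"dz":-0.0005,"twist":0,"grip":-1},{"dx":0,"dy":0,"dz":-0.0005,"twist":0,"grip":-1},{"dx":0,"dy":0,"dz":-0.0005,"twist":0,"grip":-1},{"dx":0,"dy":0,"dz":-0.0005,"twist":0,"grip":-1}]'
```

```text
t: 13.68
eef_pos: [0.515, -0.1805, 0.0806]
ee_rot: [3.142, 0.0, -0.237]
force: [0.3, -0.1, -1.8]
width: 0.024
gripper_force: 20.0
t: 14.1
eef_pos: [0.515, -0.1805, 0.0801]
ee_rot: [3.142, -0.0, -0.237]
force: [-0.2, -0.6, -0.2]
width: 0.0239
gripper_force: 20.0
```

Weight is coming off at the home height (0.0805 predicted). One more small step to confirm.

```bash
python3 -m crank '[{"dx":0,"dy":0,"dz":-0.0003,"twist":0,"grip":-1},{"dx":0,"dy":0,"dz":-0.0003,"twist":0,"grip":-1},{"dx":0,"dy":0,"dz":-0.0003,"twist":0,"grip":-1},{"dx":0,"dy":0,"dz":-0.0003,"twist":0,"grip":-1},{"dx":0,"dy":0,"dz":-0.0003,"twist":0,"grip":-1}]'
```

```text
t: 14.52
eef_pos: [0.515, -0.1805, 0.0799]
ee_rot: [3.142, -0.0, -0.237]
force: [-0.9, 0.2, 2.0]
width: 0.0239
gripper_force: 20.0
```

```bash
python3 -m crank '[{"dx":0,"dy":0,"dz":0,"twist":0,"grip":-0.3},{"dx":0,"dy":0,"dz":0,"twist":0,"grip":-0.2},{"dx":0,"dy":0,"dz":0,"twist":0,"grip":0.2},{"dx":0,"dy":0,"dz":0,"twist":0,"grip":0.6},{"dx":0,"dy":0,"dz":0,"twist":0,"grip":1}]' 3
python3 -m crank '[{"dx":0,"dy":0,"dz":0,"twist":0,"grip":1},{"dx":0,"dy":0,"dz":0,"twist":0,"grip":1},{"dx":0,"dy":0,"dz":0,"twist":0,"grip":1},{"dx":0,"dy":0,"dz":0,"twist":0,"grip":1},{"dx":0,"dy":0,"dz":0,"twist":0,"grip":1}]'
python3 -m crank '[{"dx":0,"dy":0,"dz":0,"twist":0,"grip":1},{"dx":0,"dy":0,"dz":0.01,"twist":0,"grip":1},{"dx":0,"dy":0,"dz":0.03,"twist":0,"grip":1},{"dx":0,"dy":0,"dz":0.06,"twist":0,"grip":1},{"dx":0,"dy":0,"dz":0.1,"twist":0,"grip":1}]'
python3 -m crank '[{"dx":-0.01,"dy":0,"dz":0.02,"twist":0,"grip":1},{"dx":-0.02,"dy":0,"dz":0.04,"twist":0,"grip":1},{"dx":-0.02,"dy":0,"dz":0.04,"twist":0,"grip":1},{"dx":-0.02,"dy":0,"dz":0.04,"twist":0,"grip":1},{"dx":-0.02,"dy":0,"dz":0.04,"twist":0,"grip":1}]'
python3 car.py w6 0.062 0.515 -0.18 
python3 - <<'E'
from h import *
f=arm.grab_frame("side")[...,::-1]; u=proj(cam("side"),[[.515,-.18,.06]])[0].astype(int); print(u)
a=cv2.resize(f[u[1]-50:u[1]+50,u[0]-60:u[0]+60],(480,400),interpolation=cv2.INTER_CUBIC)
b=cv2.imread("pics/w6.png")[60:310,180:380]; b=cv2.resize(b,(320,400)); cv2.imwrite("pics/fin.png",np.hstack([a,b]))
E
```

```text
t: 14.93
eef_pos: [0.5151, -0.1805, 0.0798]
ee_rot: [3.142, -0.0, -0.237]
force: [0.2, -1.0, -0.3]
width: 0.0497
gripper_force: 0.0
t: 15.35
eef_pos: [0.515, -0.1805, 0.0798]
ee_rot: [-3.142, -0.0, -0.237]
force: [0.4, -0.6, -0.2]
width: 0.0828
gripper_force: 0.0
t: 15.77
eef_pos: [0.5133, -0.1803, 0.1794]
ee_rot: [3.141, 0.005, -0.237]
force: [1.7, 0.0, -0.3]
width: 0.0875
gripper_force: 0.0
t: 16.18
eef_pos: [0.4948, -0.1804, 0.22]
ee_rot: [-3.141, -0.0, -0.237]
force: [0.3, -0.2, -0.1]
width: 0.0875
gripper_force: 0.0
u [271. 167.] disc [ 0.51554191 -0.17967922] 0.051929366856824574 329 329
[270.3 167.6] 6013 1.2 137.8
[271.  123.3] 48 37.7 -13.9
[ 0.49482535 -0.18043371  0.21999396] [-1.79979459e+02 -2.24736323e-02 -1.35662513e+01] 16.1833
tool-frame x,y(mm) 19.961565135543996 -5.592912555219048
[315 178]
```

View pics/fin.png

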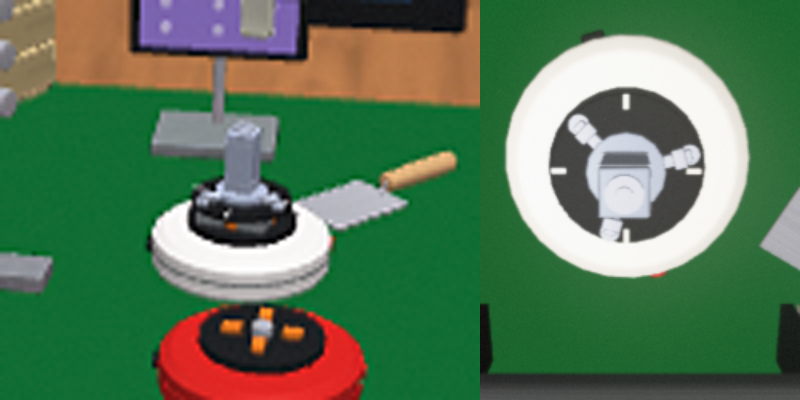

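The disc sits level and concentric on the white turntable (side crop (242,210), wrist crop (627,165)), with an orange dog visible in the slot end. The height matches home, so I hand in.

```bash
python3 -m crank '[{"dx":0,"dy":0,"dz":0,"twist":0,"grip":1},{"dx":0,"dy":0,"dz":0,"twist":0,"grip":1},{"dx":0,"dy":0,"dz":0,"twist":0,"grip":1},{"dx":0,"dy":0,"dz":0,"twist":0,"grip":1},{"dx":0,"dy":0,"dz":0,"twist":0,"grip":1}]'; python3 -c "
from station import arm
print(arm.job_done())"
```

```text
t: 16.7
eef_pos: [0.495, -0.1806, 0.2195]
ee_rot: [3.141, 0.0, -0.237]
force: [0.9, 1.2, -0.2]
width: 0.0872
gripper_force: 0.0
the job is handed in; nothing more can be done
None
```

I set the black carrier on the white turntable, fully home on its dogs by the measured height and level in the final pictures, then released it and handed the job in at about 17 s; its yaw already matched the dogs, so no turning was needed, and no verdict came back.

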